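# Squeeze a bearing circlip with sprung ring tongs and hold it at the red line

## Task

Get the bearing's circlip ready to come out: take the sprung ring tongs by their blue grips, let both pins down right through the two eyes of the circlip in the bearing housing, and only then squeeze until the red line on the white scale bar stands at the outer edge of the leg below it - no further, or the ring is overstrained. Finish while still holding it squeezed steadily at that line, with both pins through the eyes and the tongs held in the air, resting on neither the housing nor the board. Leave the loose parts lying on the board where they are.

Things in the scene. Friction and masses are not known exactly. Their poses are not given: they have to be found in the camera images.
- tongs: sprung ring tongs (like large tweezers), 185 mm long, 130 g: black heel barrel 27 mm across, 40 mm high; two flat steel legs with ribbed blue grips; at each leg's far end a dark pin pointing straight down. They start standing level on barrel and pins. Origin: centre of the barrel's underside; x runs along to the pins (their axes at x = 165 mm), y to the left leg, z up.
- tongs_grip (a point): point midway between the two blue grips, 80 mm from the heel (about the centre of mass), 28 mm above the pins' ends. Grips are 48 mm long and 15 mm high. Width over their outsides: 42.7 mm sprung open, 38.8 mm with the pins 36 mm apart (grips then parallel), 32 to 33 mm at the red line. Squeeze: 4 N a side at first, 9 N at the line, 15 N there with the circlip.
- red_line (a point): the one red line on the white scale bar, which is riveted on top of the left leg 128 mm from the heel and sweeps over the right leg. The line stands at the right leg's outer edge when the pin axes are 22 mm apart; legs too far open: the edge lies beyond the line, where the black ticks are.
- leg_left (a joint): left leg's turn about the heel, rad: 0 sprung fully open, grows as it is squeezed to the middle, 0.067 at the red line, stop at 0.105. Distance between the pin axes = 44 mm - 165 mm x (leg_left + leg_right). It springs back when let go.
- leg_right (a joint): the same for the right leg.
- pin_left (a point): lower end of the left pin (on its axis). Pins: 4 mm thick, with a 4 mm long cone at the end, free for 19 mm below the leg; the leg's underside is 22 mm above this point.
- pin_right (a point): lower end of the right pin, the same.
- housing: fixed round bearing housing of bright aluminium: flange 140 mm across and 13 mm high, barrel 118 mm across, rim 50 mm above the origin, open bore 92 mm across with the bearing and shaft end in it (their tops 26 to 30 mm above the origin). Origin: centre of the underside, on the board's top; z up; the circlip's opening with the two ears faces -x, +y is the side of eye_left.
- eye_left (a point): centre of the 8.6 mm hole in the left ear of the dark circlip, at the ear's upper face: x = -33, y = +18, z = 44 mm in the housing frame when relaxed. The ear is 16 mm across, 4 mm thick, 6 mm below the rim, with 14 mm of free room below. Pins in the eyes pull the sprung ears together (about 3 N each at the line); the eyes are then about 28 mm apart.
- eye_right (a point): the same for the right ear, at y = -18.
- ring_left (a joint): bend of the circlip's left half, rad: 0 relaxed in its groove, grows as the ear is squeezed inwards; about 0.052 at the red line if both halves bend alike; the circlip is clear of its groove when its eyes are less than 31 mm apart.
- ring_right (a joint): the same for the right half.
- board: fixed low work board, 290 x 365 mm, 62 mm high, plywood with a dark mat; housing, tongs and loose parts stand on it. Origin: centre of its underside; top 62 mm above it.
- flange: loose turned steel flange, 70 mm across, 31 mm high, on the board; leave it alone. Origin: centre of the underside.
- gear: loose grey gear, 56 mm across, 21 mm high, on the board; leave it alone. Origin: centre of the underside.
- wrench: loose small steel spanner, 144 x 20 x 7 mm, lying on the board; leave it alone. Origin: below its middle.

How it is judged:
By the outcome, as a careful person would: the job done as asked, in the order asked, and still so for the second after the job is handed in, while the arm keeps its last pose, push and grip.
It also fails if it takes over 48 s, if anything falls off the work surface, if the arm or the gripper's body presses on something with over 40 N, if the wrist force passes 120 N, or if a joint passes its speed limit or range.

## Robot

A 6-joint arm with a two-finger parallel gripper is mounted at the origin on a cart in front of the work surface, level with it; the furniture and walls round the work are solid. World frame = base frame: x ahead of the robot, y to its left, z up, the work surface at z = 0. Lengths are in m, angles in degrees, forces in N, time in s.
With the tool pointing down it reaches from about 0.4 to 0.825 m from the base axis. Payload 7 kg.
Tool frame: the origin (TCP) lies midway between the tips of the shut fingers; the grasp point (between the pads) lies 19 mm behind it; z points along the fingers, y is the line along which they close (so a half turn about z gives the same grasp; the last joint's range is limited). The gripper opens to 88 mm and grips with 3 to 60 N. Pads are 19 mm wide; open, the fingers measure 130 mm over their backs; the gripper's body (78 mm by 193 mm) begins 47 mm behind the grasp point.
Start: joints at [84.975, 20.546, 0.682, 0, -70.136, -16.507], TCP at [0.248, 0.628, 0.227] pointing down, gripper open.
Joint ranges: [-176.03, 176.03], [-82.01, 121.73], [-58.28, 71.71], [-173.87, 95.51], [-174.79, -0.11], [-173.66, 173.66]. Speed limits (degrees/s): [136.94, 136.94, 172.46, 180, 180, 180].

## Interface

Orientations are given as [roll, pitch, yaw] about the fixed x, y, z axes, in that order (R = Rz(yaw) Ry(pitch) Rx(roll)).
In Python, from plant import ctrl gives the robot as it stands. The module is installed in compiled form; this text tells all that it offers.
- The arm moves only by the tool send_rows, never from a script. Its argument "plan" is a list that holds one entry, the list of rows, each a list of 6 numbers: the shift along the tool's x, y, z in fractions of the full range, 1 being 500 mm, then the turn, a rotation vector about the tool's x, y, z in parts of the range, where 1.0 means pi rad. A call has 1 to 8 rows; each row is the pose to reach, as a shift and turn from the pose commanded when the call began, along the tool's axes at that moment; what a row does not reach only later rows make up. A row lasts 1/12 s, in which the tool goes at most 41.7 mm and 7.16 degrees, less where a joint would pass 70% of its speed; a pose out of reach is approached as far as the arm can. A shift or turn number past 1, either way, is cut back to 1. A call with a gripper value outside its range is refused whole. "fingers" is the opening, from 0 (shut) to 1 (fully open), set as the call begins (left out, the last holds). The fingers move at their own pace and stop on an object; the grip force is fixed at half the most. Time passes only in rows, so rows that repeat a pose let the fingers close. It gives the time, the measured TCP pose, the force, the opening and the grip force at its end, in the units of the state.
- ctrl.get_obs(): the state, without advancing time (a new reading comes with each control period).
- ctrl.snapshot(name): name is "scene" or "top"; returns a dict with "img" (480x640x3 uint8, red, green, blue), "K" (3x3 intrinsics, pixels), "k1" (the pictures are not rectified: a ray, as slopes to the right and down, at radius r is drawn at 1 + k1 r^2 times it, then the intrinsics apply), "pose" (4x4, takes a point from camera to world coordinates). Camera axes: x right, y down, z forward; pixel columns grow to the right and rows downward; lengths in m; the calibration is good to about 2 mm. A picture is of the moment at which its call begins. There is no depth.
- ctrl.close_job(): hands the job in; it is judged then, once.
The state is a dict: "clock": time; "joint_pos": joint angles; "qvel": joint speeds; "tau": joint torques, N m; "tool_pos": TCP position; "orientation": TCP orientation; "force": force on the tool from outside, world axes, zero at the start; "moment": the same for the moment, N m; "opening": finger opening in m; "gripper_force": force on a finger pad.
Only numpy, scipy, OpenCV 4.12 (cv2) and the standard library are available. Lean on these libraries where they do the work, as an engineer would, in place of code of your own. Each camera call takes 0.05 s, during which the arm holds its last target. There are 200 camera calls.

## Working session

There is one attempt and no reset: what is moved stays moved. The work goes in short steps, Python scripts to look and compute and a tool call to move; the robot and the scene stay as the last step left them, time stands still between calls to the robot, and variables do not carry over. Pictures are saved under pics/ and viewed, at most 10 in all, crops included, and the job is handed in when it is done.

Besides the shell and the picture viewer there is one more tool, called after ">>>" in YAML: its name, and indented under it one key for each argument. send_rows: Moves the arm, as the interface text tells. Its arguments: {"type":"object","properties":{"plan":{"type":"array","items":{"type":"array","items":{"type":"array","items":{"type":"number"}}}},"fingers":{"type":"number"}},"required":["plan"]}

```bash
mkdir -p pics; cat > h.py <<'E'
import numpy as np, cv2
from plant import ctrl
def snap(n,f=None):
    s=ctrl.snapshot(n)
    if f: cv2.imwrite('pics/'+f,cv2.cvtColor(np.asarray(s['img']),cv2.COLOR_RGB2BGR))
    return s
def ray(s,u,v):
    k=s['k1']; d=np.array([float(k),0,0,0])
    p=cv2.undistortPoints(np.array([[[u,v]]],float),np.array(s['K'],float),d)[0,0]
    T=np.array(s['pose']); return T[:3,3],T[:3,:3]@np.array([p[0],p[1],1.])
def onz(s,u,v,z):
    o,d=ray(s,u,v); return o+d*(z-o[2])/d[2]
def proj(s,P):
    T=np.array(s['pose']); c=(np.atleast_2d(P)-T[:3,3])@T[:3,:3]
    r,_=cv2.projectPoints(c.reshape(-1,1,3),np.zeros(3),np.zeros(3),np.array(s['K'],float),np.array([float(s['k1']),0,0,0])); return r[:,0]
E
python3 - <<'E'
from h import *
for n in('scene','top'):
    s=snap(n,n+'0.png');print(n,s['K'],s['k1'],np.round(s['pose'],3))
print(ctrl.get_obs())
E
```

```text
scene [[476.71027453   0.         326.45268364]
 [  0.         476.71027453 240.71949402]
 [  0.           0.           1.        ]] -0.03191930321955255 [[-0.789 -0.448  0.42   0.141]
 [-0.614  0.594 -0.519  0.306]
 [-0.017 -0.668 -0.744  0.718]
 [ 0.     0.     0.     1.   ]]
top [[512.37520339   0.         319.69264037]
 [  0.         512.37520339 242.01739898]
 [  0.           0.           1.        ]] -0.07714238687135926 [[ 0.026 -0.986  0.164  0.343]
 [-1.    -0.023  0.019 -0.113]
 [-0.015 -0.164 -0.986  0.925]
 [ 0.     0.     0.     1.   ]]
{'clock': 0.1, 'joint_pos': array([ 8.49751003e+01,  2.05859348e+01,  6.40112591e-01, -1.96873449e-02,
       -7.01365084e+01, -1.65072712e+01]), 'qvel': array([-0.0205572 , -0.08589363,  0.04052169,  0.01888592, -0.05988743,
        0.08034836]), 'tau': array([-4.31723483e-04, -5.84161699e+01,  2.93751490e+01,  7.01565027e+00,
        1.01857900e-02, -4.37059907e-05]), 'tool_pos': array([0.24758957, 0.62748077, 0.22573429]), 'orientation': array([ 1.79915803e+02, -5.64983219e-03, -2.15388694e+01]), 'force': array([-0.58156102,  0.34264503, -0.05688647]), 'moment': array([ 0.00547661, -0.00710347, -0.01423612]), 'gripper_force': 0.0, 'opening': 0.08737646244470189}
```

View pics/scene0.png

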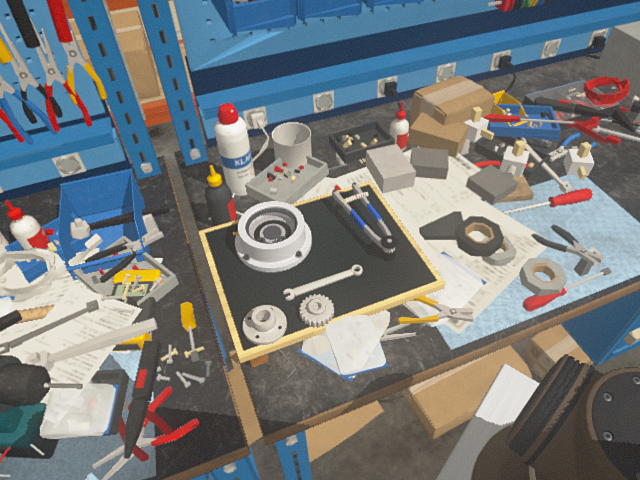

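View pics/top0.png

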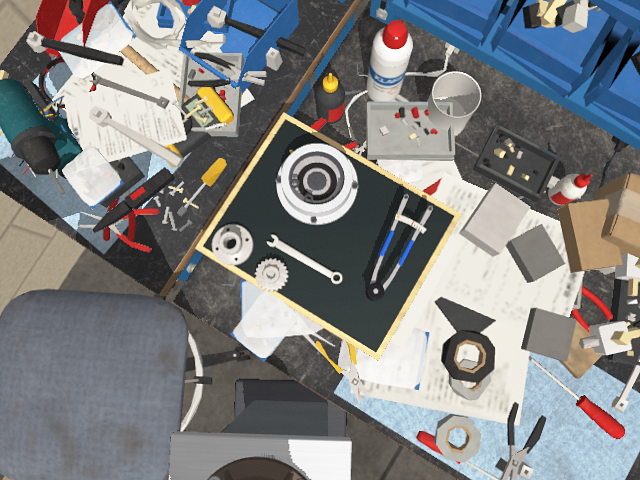

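Scene view: housing at about (272,235), tongs barrel at (388,243) with the pins at about (345,190). Top view: housing (317,183), tongs barrel (375,291), leg ends (406,200) and (431,204). Next I'll enlarge both.

```bash
python3 - <<'E'
import cv2
a=cv2.imread('pics/top0.png')[135:305,270:450];cv2.imwrite('pics/topc.png',cv2.resize(a,None,fx=3.5,fy=3.5,interpolation=2))
a=cv2.imread('pics/scene0.png')[170:290,225:405];cv2.imwrite('pics/scenec.png',cv2.resize(a,None,fx=4.4,fy=4.4,interpolation=2))
E
```

```text
(no output)
```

View pics/topc.png

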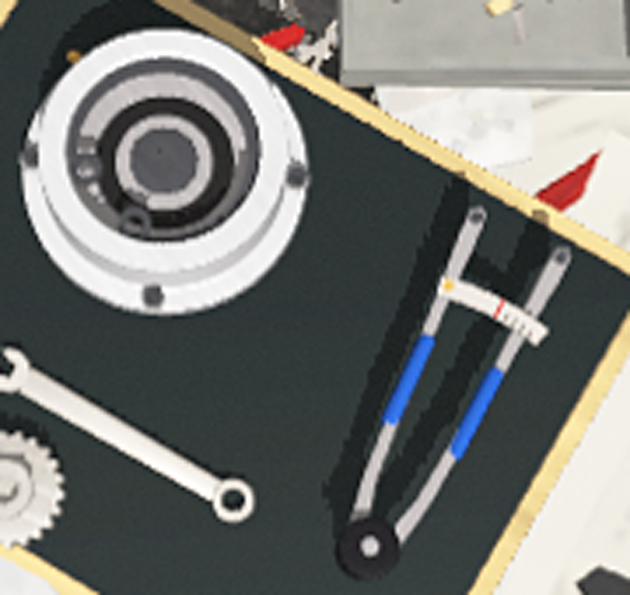

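View pics/scenec.png

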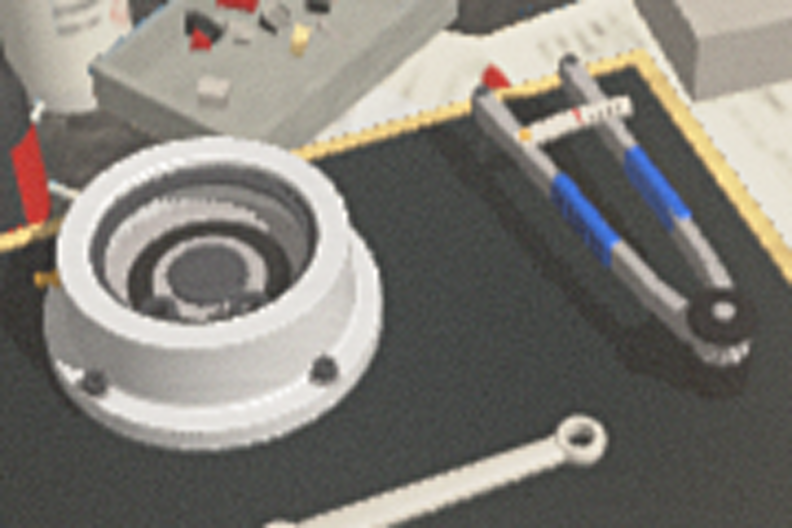

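Top crop: the eyes seem to be near (88,170) and (135,220), barrel at (370,546), leg ends at (477,215) and (562,256). I'll zoom in on the details, with circle and blob numbers.

```bash
python3 - <<'E'
from h import *
t=cv2.imread('pics/top0.png');s=cv2.imread('pics/scene0.png')
def crop(im,u,v,w,h,f): return cv2.resize(im[v:v+h,u:u+w],None,fx=f,fy=f,interpolation=cv2.INTER_CUBIC)
a=crop(t,280,165,50,37,8);b=crop(s,240,215,50,37,8)
c=crop(t,395,190,50,37,8);d=crop(s,325,175,50,37,8)
f=lambda x:np.clip(x.astype(float)*1.6,0,255).astype(np.uint8)
cv2.imwrite('pics/z.png',np.vstack([np.hstack([f(a),f(b)]),np.hstack([c,d])]))
for n in('top','scene'):
    S=ctrl.snapshot(n);im=np.asarray(S['img']).astype(int)
    hsv=cv2.cvtColor(im.astype(np.uint8),cv2.COLOR_RGB2HSV)
    m=cv2.inRange(hsv,(105,130,90),(125,255,255))
    k,l,st,ce=cv2.connectedComponentsWithStats(m)
    for i in range(1,k):
        u,v=ce[i]
        if (360<u<430 and 200<v<290 and n=='top' or n=='scene' and 330<u<390 and 185<v<240) and st[i,4]>30: print(n,'blue',ce[i],st[i,4],onz(S,u,v,.062+.0355)[:2])
    g=cv2.inRange(im.astype(np.uint8),(190,190,190),(255,255,255))
    cs,h=cv2.findContours(g,cv2.RETR_CCOMP,cv2.CHAIN_APPROX_NONE)
    c0=(317,183) if n=='top' else (272,230)
    for c,hh in zip(cs,h[0]):
        if len(c)>60 and abs(c[:,0].mean(0)-c0).max()<15:
            e=cv2.fitEllipse(c);print(n,'ell',np.round(e[0],1),np.round(e[1],1),hh[3],[np.round(onz(S,*e[0],z)[:2],4) for z in(.075,.112)])
S=ctrl.snapshot('top')
P=lambda x,y:(270+(x+.5)/3.5-.5,135+(y+.5)/3.5-.5)
for nm,x,y,z in[('eA',88,170,.106),('eB',135,220,.106),('barrel',370,546,.102),('legL',477,215,.094),('legR',562,256,.094)]: print(nm,np.round(onz(S,*P(x,y),z),4))
E
```

```text
top blue [386.27407407 243.08888889] 135 [ 0.48096151 -0.20538023]
top blue [405.66906475 252.25179856] 139 [ 0.46655292 -0.23712825]
top ell [316.5 180.7] [23.1 24. ] -1 [array([ 0.5906, -0.0878]), array([ 0.5798, -0.0889])]
top ell [316.6 183.3] [77.8 78.4] -1 [array([ 0.586, -0.088]), array([ 0.5754, -0.0891])]
top ell [316.1 177.6] [54.3 57.1] 420 [array([ 0.5961, -0.0869]), array([ 0.5851, -0.088 ])]
scene blue [373.69230769 210.73846154] 65 [ 0.46730892 -0.23849228]
scene blue [357.97402597 218.32467532] 77 [ 0.47912334 -0.20495962]
scene ell [274.6 233.2] [64.3 72.7] -1 [array([ 0.5919, -0.0998]), array([ 0.5659, -0.0764])]
scene ell [271.1 224.9] [37.4 54. ] 326 [array([ 0.6114, -0.1117]), array([ 0.5843, -0.0876])]
eA [ 0.5765 -0.0528  0.106 ]
eB [ 0.5526 -0.0758  0.106 ]
barrel [ 0.4025 -0.1878  0.102 ]
legL [ 0.5619 -0.2383  0.094 ]
legR [ 0.5428 -0.2787  0.094 ]
```

View pics/z.png

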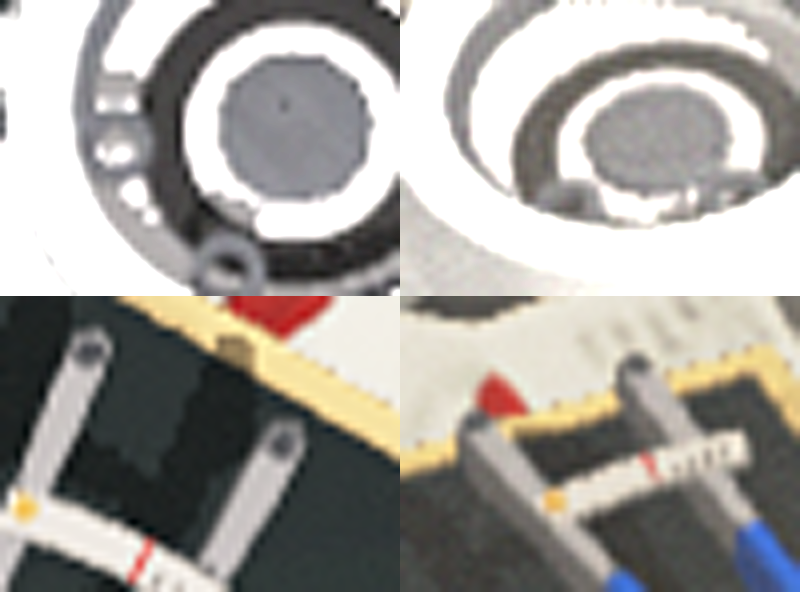

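The eyes show in the top tile at (118,148) and (230,267), which is full-image (294.3,183.1) and (308.3,197.9). The rim hides them in the scene view. Pin heads are in the lower tiles: top (405.8,196.3) and (430.1,207.6), scene (333.9,190.0) and (354.1,183.4).

```bash
python3 - <<'E'
from h import *
S=ctrl.snapshot('top');Q=ctrl.snapshot('scene')
def tri(a,b):
    o1,d1=ray(S,*a);o2,d2=ray(Q,*b);d1/=np.linalg.norm(d1);d2/=np.linalg.norm(d2)
    t=np.linalg.lstsq(np.c_[d1,-d2],o2-o1,rcond=None)[0];p,q=o1+d1*t[0],o2+d2*t[1];return np.round((p+q)/2,4),np.round(p-q,4)
print(tri((405.8,196.3),(333.9,190.0)),tri((430.1,207.6),(354.1,183.4)))
L=onz(S,405.8,196.3,.0945);R=onz(S,430.1,207.6,.0945);print(L,R,np.linalg.norm(L-R))
A=onz(S,294.3,183.1,.106);B=onz(S,308.3,197.9,.106);C=np.array([.5848,-.0878,.106]);M=(A+B)/2
print(A,B,np.linalg.norm(A-B),M-C,np.linalg.norm(M-C),'hx yaw',np.degrees(np.arctan2(*(C-M)[1::-1])),'perp',np.degrees(np.arctan2(*(A-B)[1::-1]))-90)
b=onz(S,270+370.5/3.5-.5,135+546.5/3.5-.5,.102);m=(L+R)/2
print(b,m,np.linalg.norm((m-b)[:2]),'tongs yaw',np.degrees(np.arctan2(*(m-b)[1::-1])),np.degrees(np.arctan2(*(L-R)[1::-1]))-90)
g=(np.array([.48096,-.20538])+[.46655,-.23713])/2;print('grips mid',g, 'pred',b+(m-b)*80/165)
E
```

```text
(array([ 0.5596, -0.2374,  0.0999]), array([0.0008, 0.0004, 0.0001])) (array([ 0.5415, -0.2782,  0.0977]), array([0.0015, 0.0008, 0.0002]))
[ 0.56137586 -0.23801937  0.0945    ] [ 0.54301326 -0.27846174  0.0945    ] 0.044415882403714274
[ 0.57664615 -0.05196416  0.106     ] [ 0.55191785 -0.07591632  0.106     ] 0.03442666008096551 [-2.05180021e-02  2.38597639e-02 -1.38777878e-17] 0.03146866287100918 hx yaw -49.30639448144687 perp -45.91342227187953
[ 0.40251384 -0.1878122   0.102     ] [ 0.55219456 -0.25824055  0.0945    ] 0.16542209975689043 tongs yaw -25.198103869353176 -24.420125481704915
grips mid [ 0.473755 -0.221255] pred [ 0.47508631 -0.22195928  0.09836364]
```

```bash
cat >> h.py <<'E'
from scipy.spatial.transform import Rotation as Ro
def go(p,yaw,frm=None):
    """row (cm, deg) from current (or given (pos,rpy)) pose to tool-down pose p,yaw"""
    o=ctrl.get_obs(); q,e=frm if frm else (o['tool_pos'],o['orientation'])
    R=Ro.from_euler('xyz',e,degrees=True); T=Ro.from_euler('xyz',[180,0,yaw],degrees=True)
    return np.round(np.r_[R.inv().apply(np.array(p)-q)*100,(R.inv()*T).as_rotvec(degrees=True)],2).tolist()
E
python3 - <<'E'
from h import *
f=(np.array([.248,.628,.227]),[180,0,-21.53])
print(go([.5,.2,.235],-24.8,f),go([.4745,-.2216,.16],-24.8,f))
E
```

```text
[39.15, 30.57, -0.8, 0.0, -0.0, 3.27] [52.25, 70.72, 6.7, 0.0, -0.0, 3.27]
```

The rows are not in the units I measure in: shifts go in shares of 500 mm and turns go in shares of pi rad. I convert before sending: 39.1 cm / 50 = 0.782, 30.6 cm / 50 = 0.612, 3.3 degrees / 180 = 0.0183.

>>> send_rows:
  plan:
    - [[0.782,0.612,-0.016,0,0,0.0183],[0.782,0.612,-0.016,0,0,0.0183],[0.782,0.612,-0.016,0,0,0.0183],[0.782,0.612,-0.016,0,0,0.0183],[0.782,0.612,-0.016,0,0,0.0183],[0.782,0.612,-0.016,0,0,0.0183],[0.782,0.612,-0.016,0,0,0.0183],[0.782,0.612,-0.016,0,0,0.0183]]
  fingers: 1

```text
clock: 1.02
tool_pos: [0.417, 0.3386, 0.2323]
orientation: [-180.0, -0.0, -24.8]
force: [-0.0, 0.6, 0.2]
opening: 0.0877
gripper_force: 0.0
```

```bash
python3 - <<'E'
from h import *
o=ctrl.get_obs();print(o['tool_pos'],o['orientation'],o['joint_pos'],o['qvel'].round(1),go([.4745,-.2216,.16],-24.8))
E
```

```text
[0.41702761 0.33862679 0.2323018 ] [-1.79959309e+02 -4.77155879e-03 -2.48044445e+01] [ 5.99958794e+01  7.30594193e+00 -1.62367258e+01  1.16122320e-03
 -6.64163764e+01  5.19921361e+00] [-48.4  -8.9  -9.5   0.2   0.7  48.1] [28.72, 48.45, 7.2, -0.04, -0.0, -0.0]
```

In the tool's units: 48.5 cm / 50 = 0.97, 28.7 cm / 50 = 0.574.

>>> send_rows:
  plan:
    - [[0.574,0.97,0.04,0,0,0],[0.574,0.97,0.04,0,0,0],[0.574,0.97,0.04,0,0,0],[0.574,0.97,0.04,0,0,0],[0.574,0.97,0.04,0,0,0],[0.574,0.97,0.04,0,0,0],[0.574,0.97,0.04,0,0,0],[0.574,0.97,0.04,0,0,0]]

```text
clock: 1.68
tool_pos: [0.4498, 0.0071, 0.2206]
orientation: [-179.9, -0.1, -24.8]
force: [1.1, 0.3, -0.3]
opening: 0.088
gripper_force: 0.0
```

In the tool's units: 18 cm / 50 = 0.36, 10 cm / 50 = 0.2.

>>> send_rows:
  plan:
    - [[0.2,0.36,0.06,0,0,0],[0.2,0.36,0.06,0,0,0],[0.2,0.36,0.06,0,0,0],[0.2,0.36,0.06,0,0,0],[0.2,0.36,0.06,0,0,0],[0.2,0.36,0.06,0,0,0],[0.2,0.36,0.06,0,0,0]]

```text
clock: 2.27
tool_pos: [0.4645, -0.1986, 0.1894]
orientation: [180.0, 0.1, -25.1]
force: [0.2, 0.1, -0.5]
opening: 0.0874
gripper_force: 0.0
```

```bash
python3 - <<'E'
from h import *
o=ctrl.get_obs();print(o['clock'],o['tool_pos'],o['orientation'],o['joint_pos'],o['qvel'].round(1),go([.4745,-.2216,.13],-24.8))
E
```

```text
2.2667 [ 0.4644754  -0.1985517   0.18939404] [ 1.79967112e+02  7.78424523e-02 -2.51129840e+01] [-8.31962476e-01  6.20500224e+00 -2.34579392e+01 -2.33521957e-03
 -6.04215391e+01  6.57201551e+01] [ 3.6 -1.5 -0.6 -0.2 -0.1 -1.3] [1.89, 1.66, 5.94, 0.03, 0.08, -0.31]
```

In the tool's units: 11 cm / 50 = 0.22, 9 cm / 50 = 0.18, 0.3 degrees / 180 = 0.0017.

>>> send_rows:
  plan:
    - [[0.038,0.034,0.06,0,0,0.0017],[0.038,0.034,0.12,0,0,0.0017],[0.038,0.034,0.18,0,0,0.0017],[0.038,0.034,0.22,0,0,0.0017],[0.038,0.034,0.22,0,0,0.0017],[0.038,0.034,0.22,0,0,0.0017]]

```text
clock: 2.77
tool_pos: [0.4753, -0.2188, 0.08]
orientation: [180.0, 0.1, -25.0]
force: [-0.1, 0.7, 0.8]
opening: 0.0876
gripper_force: 0.0
```

```bash
python3 - <<'E'
from h import *
snap('scene','s1.png');a=cv2.imread('pics/s1.png')[130:290,280:460];cv2.imwrite('pics/s1c.png',cv2.resize(a,None,fx=3.6,fy=3.6,interpolation=2))
o=ctrl.get_obs();print(o['clock'],o['tool_pos'],o['orientation'],go([.4745,-.2216,.071],-24.8))
E
```

```text
2.8167 [ 0.47627242 -0.21906506  0.08123664] [ 1.79994790e+02 -5.42734758e-02 -2.50283236e+01] [-0.05, 0.3, 1.02, 0.01, -0.05, -0.23]
```

View pics/s1c.png

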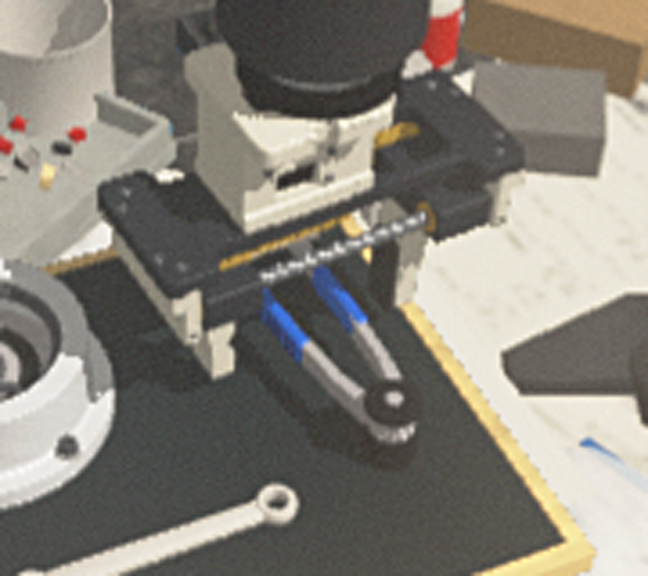

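The open fingers straddle the blue grips, one on each side ((215,330) and (405,260)). Next I lower and close.

In the tool's units: 0.9 cm / 50 = 0.018, 0.5 cm / 50 = 0.01.

>>> send_rows:
  plan:
    - [[0,0.006,0.01,0,0,0],[0,0.006,0.018,0,0,0],[0,0.006,0.018,0,0,0],[0,0.006,0.018,0,0,0]]

```text
clock: 3.15
tool_pos: [0.4742, -0.2225, 0.0716]
orientation: [-180.0, -0.0, -25.1]
force: [0.6, -0.4, 0.7]
opening: 0.0873
gripper_force: 0.0
```

>>> send_rows:
  plan:
    - [[0,0,0,0,0,0],[0,0,0,0,0,0],[0,0,0,0,0,0],[0,0,0,0,0,0],[0,0,0,0,0,0],[0,0,0,0,0,0],[0,0,0,0,0,0],[0,0,0,0,0,0]]
  fingers: 0.44

```text
clock: 3.82
tool_pos: [0.4741, -0.2225, 0.0711]
orientation: [180.0, -0.0, -25.1]
force: [0.1, -0.6, -0.2]
opening: 0.0412
gripper_force: 4.9
```

>>> send_rows:
  plan:
    - [[0,0,0,0,0,0],[0,0,0,0,0,0],[0,0,0,0,0,0],[0,0,0,0,0,0],[0,0,0,0,0,0],[0,0,0,0,0,0]]

```text
clock: 4.32
tool_pos: [0.4741, -0.2225, 0.0711]
orientation: [-180.0, -0.0, -25.1]
force: [0.9, -0.6, 0.2]
opening: 0.0392
gripper_force: 6.2
```

```bash
python3 - <<'E'
from h import *
f=(np.array([.4742,-.2224,.071]),[180,0,-25.0])
print(go([.4742,-.2224,.165],-25,f),go([.5055,-.0019,.165],-47,f))
E
```

```text
[0.0, 0.0, -9.4, 0.0, 0.0, 0.0] [-6.48, -21.31, -9.4, 0.0, -0.0, 22.0]
```

In the tool's units: -9.4 cm / 50 = -0.188, -8.5 cm / 50 = -0.17.

>>> send_rows:
  plan:
    - [[0,0,-0.02,0,0,0],[0,0,-0.06,0,0,0],[0,0,-0.12,0,0,0],[0,0,-0.17,0,0,0],[0,0,-0.188,0,0,0],[0,0,-0.188,0,0,0]]

```text
clock: 4.82
tool_pos: [0.4755, -0.2227, 0.1682]
orientation: [-179.9, -0.3, -25.1]
force: [0.7, -0.2, -2.2]
opening: 0.0388
gripper_force: 5.8
```

In the tool's units: -21.3 cm / 50 = -0.426, -2.2 cm / 50 = -0.044, 22 degrees / 180 = 0.1222.

>>> send_rows:
  plan:
    - [[-0.006,-0.02,0,0,0,0.0056],[-0.024,-0.08,0,0,0,0.0222],[-0.044,-0.15,0,0,0,0.0428],[-0.066,-0.22,0,0,0,0.0628],[-0.088,-0.29,0,0,0,0.0833],[-0.108,-0.356,0,0,0,0.1022],[-0.124,-0.406,0,0,0,0.1167],[-0.13,-0.426,0,0,0,0.1222]]

```text
clock: 5.48
tool_pos: [0.5052, 0.0008, 0.1639]
orientation: [179.9, 0.1, -47.2]
force: [-0.4, 0.2, -0.5]
opening: 0.0386
gripper_force: 5.8
```

In the tool's units: 1.5 cm / 50 = 0.03, 1 cm / 50 = 0.02.

>>> send_rows:
  plan:
    - [[0,0,0.01,0,0,0],[0,0,0.02,0,0,0],[0,0,0.03,0,0,0],[0,0,0.03,0,0,0],[0,0,0.03,0,0,0]]

```text
clock: 5.9
tool_pos: [0.505, -0.003, 0.1493]
orientation: [179.9, 0.0, -47.2]
force: [-0.1, -0.8, -1.1]
opening: 0.0385
gripper_force: 5.8
```

```bash
python3 - <<'E'
from h import *
s=snap('top','t2.png');snap('scene','s2.png')
a=cv2.imread('pics/t2.png')[145:265,255:345];b=cv2.imread('pics/s2.png')[165:285,230:320]
f=lambda x:cv2.resize(x,None,fx=4.4,fy=4.4,interpolation=2)
cv2.imwrite('pics/c2.png',np.hstack([f(a),f(b)]))
o=ctrl.get_obs();print(o['clock'],o['tool_pos'],o['orientation'],o['force'],o['moment'])
E
```

```text
6.0 [ 0.50560529 -0.0027341   0.15004607] [ 1.79983909e+02  1.13122351e-03 -4.71866655e+01] [-0.07925811  0.08392576 -2.03595417] [-0.00750825 -0.0276339  -0.04429711]
```

View pics/c2.png

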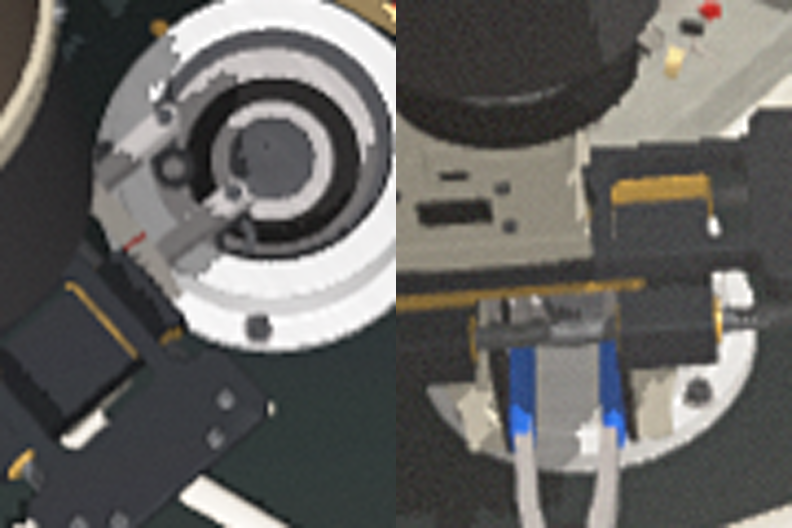

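Top view: pin heads at full-image (292.1,171.2) and (307.6,187.8), eyes at about (294.4,182.3) and (308.6,198.3), red line at crop (130,240). I need one sharper look to align them.

```bash
python3 - <<'E'
from h import *
a=np.mean([np.asarray(ctrl.snapshot('top')['img'])[163:208,278:323].astype(float) for _ in range(4)],0)
a=(255*(np.clip(a/200,0,1))**.7).astype(np.uint8)[:,:,::-1]
b=cv2.resize(a,None,fx=13,fy=13,interpolation=cv2.INTER_CUBIC)
for i in range(0,45,5):
    cv2.putText(b,str(278+i),(int((i+.5)*13)-12,10),0,.35,(0,0,255),1);cv2.putText(b,str(163+i),(0,int((i+.5)*13)+4),0,.35,(0,0,255),1)
cv2.imwrite('pics/e3.png',b)
E
```

```text
(no output)
```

View pics/e3.png

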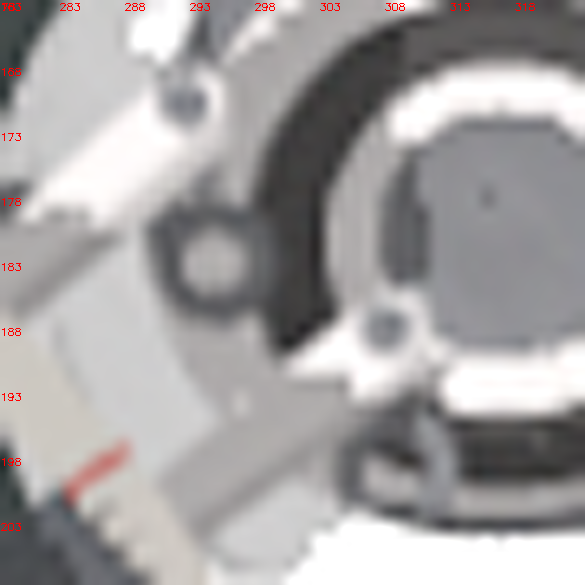

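Pin heads are at (291.7,170.4) and (307.3,187.8). Eyes are at (293.9,182.5) and (308.3,198.5). The left pin's end is near (293.5,177.5).

```bash
python3 - <<'E'
from h import *
S=ctrl.snapshot('top');o=ctrl.get_obs();tz=o['tool_pos'][2]
A=onz(S,293.85,182.54,.106);B=onz(S,308.3,198.5,.106);C=np.array([.5848,-.0878,.106])
ang=lambda v:np.degrees(np.arctan2(v[1],v[0]))
M=(A+B)/2;print('eyes',A,B,np.linalg.norm(A-B),'M',M,'yaw',ang(A-B)-90,ang(C-M),np.linalg.norm(C-M))
for h in(.034,.037):
    z=tz-.009+h;L=onz(S,291.69,170.38,z);R=onz(S,307.3,187.77,z);m=(L+R)/2
    print(h,L,R,np.linalg.norm(L-R),m,'yaw',ang(L-R)-90,'M-m',(M-m)[:2], 'tip',proj(S,L-[0,0,h]))
y=np.radians(o['orientation'][2]);print(o['tool_pos'],o['orientation'],'pred m',o['tool_pos']+.085*np.array([np.cos(y),np.sin(y),0]))
E
```

```text
eyes [ 0.57759084 -0.05118423  0.106     ] [ 0.55090145 -0.07594688  0.106     ] 0.03640758941082762 M [ 0.56424615 -0.06356555  0.106     ] yaw -47.144566077656876 -49.69787039333358 0.031776866873286805
0.034 [ 0.57681417 -0.05242332  0.1753403 ] [ 0.54993878 -0.07704721  0.1753403 ] 0.036450271906749696 [ 0.56337648 -0.06473527  0.1753403 ] yaw -47.503329211611565 M-m [0.00086967 0.00116971] tip [[293.16730256 176.83485328]]
0.037 [ 0.57587714 -0.05266472  0.1783403 ] [ 0.54910928 -0.07719008  0.1783403 ] 0.036304431973117314 [ 0.56249321 -0.0649274   0.1783403 ] yaw -47.50332921161159 M-m [0.00175293 0.00136185] tip [[293.29803993 177.40602673]]
[ 0.50577655 -0.00215098  0.1503403 ] [-1.79977184e+02 -9.54970210e-03 -4.71476456e+01] pred m [ 0.56358602 -0.06446522  0.1503403 ]
```

In the tool's units: 3.2 cm / 50 = 0.064, 1.2 cm / 50 = 0.024, -0.2 degrees / 180 = -0.0011.

>>> send_rows:
  plan:
    - [[0,-0.0034,0,0,0,-0.0011],[0,-0.0034,0.01,0,0,-0.0011],[0,-0.0034,0.024,0,0,-0.0011],[0,-0.0034,0.04,0,0,-0.0011],[0,-0.0034,0.056,0,0,-0.0011],[0,-0.0034,0.064,0,0,-0.0011],[0,-0.0034,0.064,0,0,-0.0011]]

```text
clock: 6.83
tool_pos: [0.506, -0.0011, 0.1165]
orientation: [179.9, 0.1, -46.9]
force: [-0.0, 0.8, -1.0]
opening: 0.0386
gripper_force: 5.8
```

In the tool's units: 0.6 cm / 50 = 0.012, 0.4 cm / 50 = 0.008.

>>> send_rows:
  plan:
    - [[0,0,0.004,0,0,0],[0,0,0.008,0,0,0],[0,0,0.012,0,0,0],[0,0,0.012,0,0,0]]

```text
clock: 7.17
tool_pos: [0.5068, -0.0008, 0.1119]
orientation: [180.0, 0.0, -46.9]
force: [0.5, -0.1, -0.9]
opening: 0.039
gripper_force: 5.8
```

In the tool's units: 0.8 cm / 50 = 0.016, 0.6 cm / 50 = 0.012.

>>> send_rows:
  plan:
    - [[0,0,0.004,0,0,0],[0,0,0.008,0,0,0],[0,0,0.012,0,0,0],[0,0,0.016,0,0,0],[0,0,0.016,0,0,0],[0,0,0.016,0,0,0]]

```text
clock: 7.67
tool_pos: [0.5068, -0.0009, 0.104]
orientation: [180.0, 0.0, -46.9]
force: [0.6, -0.4, -1.7]
opening: 0.0383
gripper_force: 5.8
```

```bash
python3 - <<'E'
from h import *
a=np.mean([np.asarray(ctrl.snapshot('top')['img'])[163:208,278:323].astype(float) for _ in range(3)],0)
a=(255*(np.clip(a/200,0,1))**.7).astype(np.uint8)[:,:,::-1]
cv2.imwrite('pics/e4.png',cv2.resize(a,None,fx=13,fy=13,interpolation=cv2.INTER_CUBIC))
o=ctrl.get_obs();print(o)
E
```

```text
{'clock': 7.8167, 'joint_pos': array([ 2.21379592e+01,  1.15937769e+01, -2.96929716e+01,  3.44696452e-03,
       -4.87061418e+01,  2.09298088e+01]), 'qvel': array([-0.0077329 , -0.07658604,  0.03262909, -0.13740505,  0.06511573,
       -0.03429512]), 'tau': array([-2.39304056e-03, -4.05392075e+01,  2.38759357e+01,  5.74824482e+00,
        6.22320687e-02, -5.35359891e-05]), 'tool_pos': array([ 0.50700143, -0.00082014,  0.10419707]), 'orientation': array([-1.79994285e+02, -4.95892109e-03, -4.69299577e+01]), 'force': array([ 0.71568671,  0.08584125, -1.73881516]), 'moment': array([ 0.0260544 , -0.01302195, -0.01405381]), 'gripper_force': 5.811817869544029, 'opening': 0.038498738529286126}
```

View pics/e4.png

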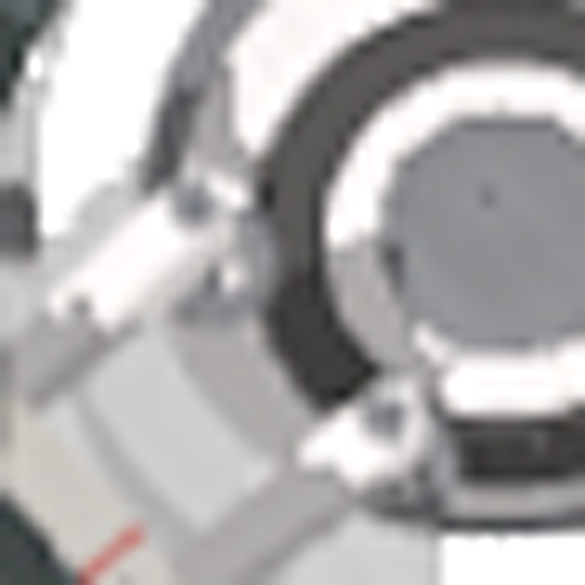

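The pin heads now sit over the eyes, at crop (195,200) and (388,418), with no extra force beyond the tongs' weight, so the pins are through. I'll squeeze in stages.

>>> send_rows:
  plan:
    - [[0,0,0,0,0,0],[0,0,0,0,0,0],[0,0,0,0,0,0],[0,0,0,0,0,0],[0,0,0,0,0,0],[0,0,0,0,0,0]]
  fingers: 0.41

```text
clock: 8.32
tool_pos: [0.5069, -0.0009, 0.1041]
orientation: [180.0, 0.0, -46.9]
force: [0.1, -0.1, -0.9]
opening: 0.0362
gripper_force: 7.8
```

>>> send_rows:
  plan:
    - [[0,0,0,0,0,0],[0,0,0,0,0,0],[0,0,0,0,0,0],[0,0,0,0,0,0],[0,0,0,0,0,0],[0,0,0,0,0,0],[0,0,0,0,0,0],[0,0,0,0,0,0]]
  fingers: 0.385

```text
clock: 8.98
tool_pos: [0.5069, -0.0008, 0.1041]
orientation: [180.0, 0.0, -46.9]
force: [-0.1, 1.2, -0.9]
opening: 0.0335
gripper_force: 12.0
```

```bash
python3 - <<'E'
from h import *
a=np.mean([np.asarray(ctrl.snapshot('top')['img']).astype(float)[160:220,270:325] for _ in range(6)],0)
np.save('a5.npy',a)
g=(255*(np.clip(a/230,0,1))**.7).astype(np.uint8)[:,:,::-1]
b=cv2.resize(g,None,fx=10,fy=10,interpolation=cv2.INTER_CUBIC)
for i in range(0,55,5):
    cv2.putText(b,str(270+i),(i*10-7,10),0,.35,(0,0,255),1);cv2.putText(b,str(160+i),(0,i*10+9),0,.35,(0,0,255),1)
cv2.imwrite('pics/e5.png',b)
o=ctrl.get_obs();print(o['clock'],o['opening'],o['gripper_force'],o['force'],o['tool_pos'])
E
```

```text
9.2833 0.03393577055085919 11.962215453386307 [-0.36985437  0.22407369 -0.8539231 ] [ 0.50691662 -0.00081661  0.10410869]
```

View pics/e5.png

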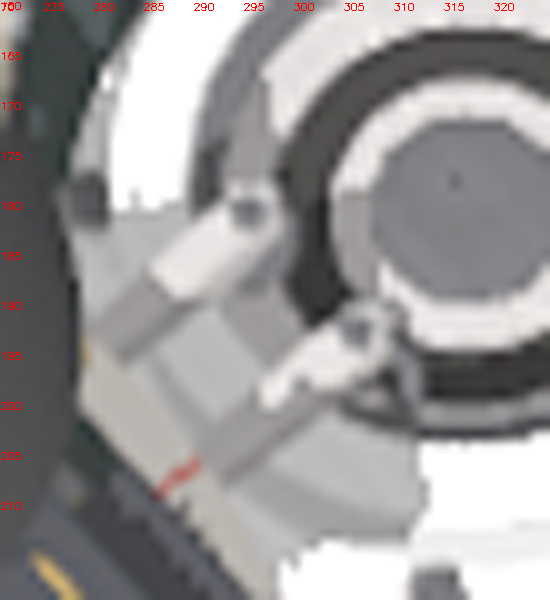

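Red line at (287.5,207.5), pin heads at (294.3,180.7) and (305.5,192.5), so the pins are about 26 mm apart and still short of the line. I squeeze a bit more, then measure numerically.

>>> send_rows:
  plan:
    - [[0,0,0,0,0,0],[0,0,0,0,0,0],[0,0,0,0,0,0],[0,0,0,0,0,0],[0,0,0,0,0,0],[0,0,0,0,0,0]]
  fingers: 0.373

```text
clock: 9.78
tool_pos: [0.5069, -0.0009, 0.1041]
orientation: [180.0, 0.0, -46.9]
force: [-2.4, 1.2, -1.3]
opening: 0.0329
gripper_force: 13.5
```

```bash
cat > m.py <<'E'
from h import *
S=ctrl.snapshot('top');U0,V0=270,160
def meas(a,guess):
    g=a.mean(2);hs=[]
    for u,v in guess:
        u-=U0;v-=V0
        for _ in range(8):
            yy,xx=np.mgrid[:g.shape[0],:g.shape[1]];d=np.hypot(xx-u,yy-v)
            ring=np.percentile(g[d<2.6],75);w=np.clip(ring-g,0,None)*np.clip(3-d,0,1)
            u,v=(w*xx).sum()/w.sum(),(w*yy).sum()/w.sum()
        hs.append((u+U0,v+V0))
    L,R=[onz(S,*h,.129) for h in hs]; yaw=np.radians(-47); x=np.array([np.cos(yaw),np.sin(yaw),0]);y=np.array([-x[1],x[0],0])
    print('heads',np.round(hs,2),'sep mm',np.linalg.norm(L-R)*1e3,'y,x',(L-R)@y*1e3,(L-R)@x*1e3)
    red=a[:,:,0]-np.maximum(a[:,:,1],a[:,:,2]);red=np.where(red>25,red,0);red[:35]=0;red[:,:8]=0
    yy,xx=np.mgrid[:g.shape[0],:g.shape[1]];c=np.array([(red*xx).sum()/red.sum()+U0,(red*yy).sum()/red.sum()+V0])
    mid=(L+R)/2;P=onz(S,*c,.1305);print('red px',c.round(2),'tongs x,y rel. heads mid',((P-mid)@x*1e3).round(2),((P-mid)@y*1e3).round(2), 'right head y',((R-mid)@y*1e3).round(2))
    # profiles across right leg (tongs -y) at tongs x = 118..124 (pins at 165)
    for tx in(136,139,142):
        ts=np.arange(-24,-2,1.)
        pr=[proj(S,mid+x*(tx-165)/1e3+y*t/1e3)[0]-[U0,V0] for t in ts]
        pv=[int(cv2.getRectSubPix(g.astype(np.float32),(1,1),(float(p[0]),float(p[1])))[0,0]) for p in pr];print(tx,list(zip(ts.astype(int).tolist(),pv)))
E
python3 - <<'E'
from m import *
meas(np.load('a5.npy'),[(294.3,180.7),(305.5,192.5)])
a=np.mean([np.asarray(ctrl.snapshot('top')['img']).astype(float)[160:220,270:325] for _ in range(6)],0);np.save('a6.npy',a)
meas(a,[(294.5,181.3),(305.2,192.2)])
o=ctrl.get_obs();print(o['clock'],o['opening'],o['gripper_force'],o['force'],o['tool_pos'])
E
```

```text
heads [[294.42 180.71]
 [302.29 189.69]] sep mm 19.7027587187678 y,x 19.699216836895303 0.3735734773255891
red px [287.51 207.21] tongs x,y rel. heads mid -36.94 -16.21 right head y -9.85
136 [(-24, 120), (-23, 112), (-22, 102), (-21, 99), (-20, 103), (-19, 110), (-18, 114), (-17, 114), (-16, 113), (-15, 113), (-14, 114), (-13, 116), (-12, 118), (-11, 120), (-10, 120), (-9, 120), (-8, 120), (-7, 120), (-6, 121), (-5, 121), (-4, 123), (-3, 123)]
139 [(-24, 117), (-23, 108), (-22, 99), (-21, 100), (-20, 107), (-19, 114), (-18, 115), (-17, 114), (-16, 113), (-15, 113), (-14, 114), (-13, 125), (-12, 137), (-11, 138), (-10, 140), (-9, 140), (-8, 140), (-7, 141), (-6, 140), (-5, 141), (-4, 140), (-3, 139)]
142 [(-24, 138), (-23, 126), (-22, 109), (-21, 102), (-20, 108), (-19, 114), (-18, 114), (-17, 113), (-16, 112), (-15, 112), (-14, 116), (-13, 127), (-12, 139), (-11, 145), (-10, 147), (-9, 147), (-8, 146), (-7, 146), (-6, 145), (-5, 146), (-4, 145), (-3, 146)]
heads [[294.72 180.88]
 [301.97 189.27]] sep mm 18.312819739721366 y,x 18.306709819051395 0.4730141864424369
red px [286.8  206.
[... 266 characters left out ...]
(-7, 121), (-6, 121), (-5, 121), (-4, 123), (-3, 123)]
139 [(-24, 126), (-23, 121), (-22, 107), (-21, 100), (-20, 104), (-19, 112), (-18, 114), (-17, 115), (-16, 114), (-15, 113), (-14, 113), (-13, 119), (-12, 130), (-11, 137), (-10, 142), (-9, 142), (-8, 142), (-7, 142), (-6, 141), (-5, 141), (-4, 141), (-3, 139)]
142 [(-24, 147), (-23, 138), (-22, 116), (-21, 100), (-20, 103), (-19, 109), (-18, 114), (-17, 115), (-16, 114), (-15, 112), (-14, 114), (-13, 121), (-12, 134), (-11, 144), (-10, 147), (-9, 147), (-8, 146), (-7, 146), (-6, 146), (-5, 146), (-4, 146), (-3, 146)]
10.1333 0.03275091511934149 13.41977745294571 [-0.76456104  1.63306851 -0.91396454] [ 0.50689456 -0.00084205  0.10411292]
```

```bash
python3 - <<'E'
import numpy as np
np.set_printoptions(linewidth=250)
for n in('a5','a6'):
    a=np.load(n+'.npy');r=(a[:,:,0]-a[:,:,1:].mean(2)).astype(int)
    print(n,'red u282-294 v202-212');print(r[42:53,12:25])
    print('gray R u300-310 v188-197');print(a.mean(2).astype(int)[28:38,30:41])
    print('gray L u290-299 v177-185');print(a.mean(2).astype(int)[17:26,20:30])
E
```

```text
a5 red u282-294 v202-212
[[ 7  7  7  7  7  2  0  0  0  2  2  3  2]
 [ 8  8  8  8  8  6  1  1  2  2  2  2  3]
 [ 8  8  8  8  8  7  5  2  2  2  2  3  2]
 [ 5  8  8  8  7  6  5 23  8  2  2  2  2]
 [-2  5  7  7  6 21 34 59 14  2  3  1  3]
 [-3 -1  4  5 21 60 66 38 10  4  2  2  2]
 [-2 -3 -3 14 54 42 20  7  7  7  3  1  0]
 [-2 -3 -4 25 38 10  4  6  8  8  5  0  0]
 [-2 -2 -3 -4 -1  4  4  7  8  8  7  3  0]
 [-3 -2 -2 -2 -3 -1  3  8  8  7  8  6  1]
 [-1 -1 -1 -3 -3 -3  0  5  6  7  8  8  3]]
gray R u300-310 v188-197
[[ 26  27  28  26  39  91 110 107 190 186 166]
 [ 25  27  27  25  20  58  95 106 160 168 200]
 [ 28  25  26  22  74 107 132 145 115 103 156]
 [ 43  21  19  52 100 124 142 166 142 114 104]
 [ 63  41 101 117  93  86  81 136 143  99  95]
 [115 143 177 178 108  82  82 152 132  71  60]
 [172 200 202 203 148 114 108 166 146  92  52]
 [196 198 198 200 190 177 156 161 131  96  82]
 [200 198 198 201 199 187 167 137  87  75  89]
 [164 195 204 200 180 137 120  81  32  42  86]]
gray L u290-299 v177-185
[[ 47  48  94 110 112 111 113  60  24  39]
 [ 48  47 103 151 134 138 148  94  37  41]
 [ 46
[... 993 characters left out ...]
105]
 [ 78 101 157 128  93  84  79 188 106  82  97]
 [153 176 202 143  88  79 108 177 105  57  61]
 [198 200 200 174 152 152 156 170 121  85  45]
 [198 197 199 201 205 195 167 135  97  91  77]
 [198 198 200 203 192 166 137  81  51  77  90]
 [164 198 201 172 143 124  84  33  18  66  90]]
gray L u290-299 v177-185
[[ 47  49  81 109 112 112 113  61  25  35]
 [ 47  49  90 110 129 145 130  74  30  23]
 [ 47  48  76 113 133 152 145 139  66  20]
 [ 44  43 104 123  94  82 118 187 100  23]
 [ 75 127 176 132  91  84  80 176 110  46]
 [147 196 205 156  94  78 104 151 119  75]
 [194 199 201 190 151 141 147 157 126  92]
 [198 199 199 199 193 181 160 142 106  91]
 [199 200 196 186 170 150 137 106  90  79]]
```

```bash
cat > m2.py <<'E'
from h import *
S=ctrl.snapshot('top')
def cen(w,u0,u1,v0,v1):
    w=w[v0-160:v1-159,u0-270:u1-269];yy,xx=np.mgrid[v0:v1+1,u0:u1+1];return np.array([(w*xx).sum(),(w*yy).sum()])/w.sum()
yaw=np.radians(-47);x=np.array([np.cos(yaw),np.sin(yaw),0]);y=np.array([-x[1],x[0],0]);T=np.array([.5069,-.0008,.129])
def meas(a):
    g=a.mean(2);w=np.clip(125-g,0,45)
    l=cen(w,293,296,180,182);r=cen(w,304,306,191,194)
    for _ in range(5): # gaussian-windowed re-centring on the dark head disc
        yy,xx=np.mgrid[160:160+g.shape[0],270:270+g.shape[1]]
        f=lambda c:(lambda W:np.array([(W*xx).sum(),(W*yy).sum()])/W.sum())(w*(np.hypot(xx-c[0],yy-c[1])<1.75))
        l,r=f(l),f(r)
    L,R=onz(S,*l,.129),onz(S,*r,.129)
    c=cen(np.clip(a[:,:,0]-a[:,:,1:].mean(2)-12,0,None),284,292,204,212);P=onz(S,*c,.1305)
    print('L',l.round(2),'R',r.round(2),'sep',(np.linalg.norm(L-R)*1e3).round(2),'y:',((L-T)@y*1e3).round(2),((R-T)@y*1e3).round(2),'red',c.round(2),((P-T)@x*1e3).round(1),((P-T)@y*1e3).round(2))
    res=[]
    for tx in np.arange(134,146,1.5):
        ts=np.arange(-28,-4,.5);pr=proj(S,np.array([T+x*(tx-80)/1e3+y*t/1e3 for t in ts]))-[270,160]
        res.append(cv2.remap(g.astype(np.float32),pr[:,0].astype(np.float32).reshape(-1,1),pr[:,1].astype(np.float32).reshape(-1,1),cv2.INTER_CUBIC)[:,0])
    res=np.array(res);print(' leg profile x138.5-143',list(zip(ts[8:36].tolist(),res[3:7].mean(0)[8:36].astype(int).tolist())))
E
python3 - <<'E'
from m2 import *
for n in('a5','a6'): meas(np.load(n+'.npy'))
E
```

```text
L [294.34 180.69] R [305.22 192.63] sep 26.61 y: 13.13 -13.48 red [287.43 207.16] 47.3 -12.9
 leg profile x138.5-143 [(-24.0, 134), (-23.5, 136), (-23.0, 137), (-22.5, 139), (-22.0, 140), (-21.5, 139), (-21.0, 136), (-20.5, 130), (-20.0, 121), (-19.5, 111), (-19.0, 103), (-18.5, 99), (-18.0, 99), (-17.5, 102), (-17.0, 107), (-16.5, 111), (-16.0, 114), (-15.5, 116), (-15.0, 115), (-14.5, 115), (-14.0, 114), (-13.5, 113), (-13.0, 113), (-12.5, 112), (-12.0, 111), (-11.5, 110), (-11.0, 112), (-10.5, 117)]
L [294.92 181.06] R [304.93 192.16] sep 24.64 y: 12.05 -12.59 red [287.65 207.6 ] 47.1 -13.67
 leg profile x138.5-143 [(-24.0, 134), (-23.5, 135), (-23.0, 136), (-22.5, 137), (-22.0, 139), (-21.5, 140), (-21.0, 141), (-20.5, 141), (-20.0, 137), (-19.5, 129), (-19.0, 119), (-18.5, 108), (-18.0, 100), (-17.5, 96), (-17.0, 98), (-16.5, 102), (-16.0, 107), (-15.5, 112), (-15.0, 114), (-14.5, 115), (-14.0, 115), (-13.5, 114), (-13.0, 114), (-12.5, 113), (-12.0, 112), (-11.5, 111), (-11.0, 111), (-10.5, 112)]
```

>>> send_rows:
  plan:
    - [[0,0,0,0,0,0],[0,0,0,0,0,0],[0,0,0,0,0,0],[0,0,0,0,0,0],[0,0,0,0,0,0],[0,0,0,0,0,0]]
  fingers: 0.364

```text
clock: 10.68
tool_pos: [0.5069, -0.0008, 0.1041]
orientation: [180.0, 0.0, -46.9]
force: [-2.2, 1.9, -1.3]
opening: 0.032
gripper_force: 14.6
```

```bash
python3 - <<'E'
from m2 import *
a=np.mean([np.asarray(ctrl.snapshot('top')['img']).astype(float)[160:220,270:325] for _ in range(6)],0);np.save('a7.npy',a)
meas(a)
o=ctrl.get_obs();print(o['clock'],o['opening'],o['gripper_force'],o['force'],o['tool_pos'])
np.set_printoptions(linewidth=250)
print('red');print((a[:,:,0]-a[:,:,1:].mean(2)).astype(int)[42:54,12:28]);print('gray');print(a.mean(2).astype(int)[36:54,12:34])
E
```

```text
L [295.22 181.6 ] R [304.54 191.84] sep 22.81 y: 11.04 -11.77 red [287.98 207.87] 47.2 -14.35
 leg profile x138.5-143 [(-24.0, 134), (-23.5, 135), (-23.0, 136), (-22.5, 137), (-22.0, 138), (-21.5, 140), (-21.0, 141), (-20.5, 142), (-20.0, 141), (-19.5, 137), (-19.0, 128), (-18.5, 118), (-18.0, 107), (-17.5, 99), (-17.0, 95), (-16.5, 96), (-16.0, 100), (-15.5, 105), (-15.0, 110), (-14.5, 113), (-14.0, 114), (-13.5, 115), (-13.0, 115), (-12.5, 114), (-12.0, 113), (-11.5, 112), (-11.0, 112), (-10.5, 112)]
11.0333 0.032423064739647116 14.526855647563934 [-1.83615878  2.50566583 -0.69996255] [ 0.5069044  -0.00084506  0.1041192 ]
red
[[ 7  7  7  6  6  2  0  0  1  2  2  2  3  2  2  2]
 [ 8  8  8  8  8  6  2  1  2  3  1  3  3  2  2  2]
 [ 8  8  8  7  8  8  7  3  2  1  3  3  2  2  2  0]
 [ 5  7  8  7  8  7  8  3  1  1  3  2  2  2  1  0]
 [-3  4  8  8  8  6  5 23 26  6  2  2  2  0  0  1]
 [-2 -1  5  7  6 13 28 57 35  8  2  1  1  0  0  0]
 [-3 -3 -1  4 23 52 74 39 10  5  1  0  0  0  0  1]
 [-3 -3 -3 -1 44 46 34 10  6  6  3  1  0  0  0  0]
 [-2 -2 -3 -4 14  5  4  7  7  8  7  1  0  1  0  0]
 [-1 
[... 1092 characters left out ...]
4 123 103 106 101 100 108 117 132 140 147 148 148 149 149 148]
 [ 56  55 107 141 145 137 124 102 112 103 102 114 122 121 120 123 131 139 146 149 149 149]
 [ 58  55  53 115 129 106  88 116 141 122 130 132 125 122 121 120 119 124 132 139 147 150]
 [ 58  59  52  70  85 109 121 141 143 137 146 146 136 125 121 122 121 120 119 123 133 140]
 [ 56  61  59  53  57 117 131 141 143 141 143 150 148 138 129 124 121 121 122 120 120 123]
 [ 47  50  50  57  53  69  88 137 144 142 141 146 151 151 144 131 125 122 122 121 121 120]
 [ 36  35  34  56  59  53  49 114 142 142 141 143 146 152 153 147 139 129 125 122 121 121]
 [ 37  36  36  48  59  60  53  68 106 140 143 141 141 147 151 154 152 144 134 124 120 115]]
```

>>> send_rows:
  plan:
    - [[0,0,0,0,0,0],[0,0,0,0,0,0],[0,0,0,0,0,0],[0,0,0,0,0,0],[0,0,0,0,0,0],[0,0,0,0,0,0]]
  fingers: 0.361

```text
clock: 11.53
tool_pos: [0.5069, -0.0008, 0.1041]
orientation: [-180.0, 0.0, -46.9]
force: [-2.2, 3.4, 0.3]
opening: 0.0318
gripper_force: 14.9
```

```bash
python3 - <<'E'
from m2 import *
a=np.mean([np.asarray(ctrl.snapshot('top')['img']).astype(float)[160:220,270:325] for _ in range(8)],0);np.save('a8.npy',a)
meas(a)
o=ctrl.get_obs();print(o['clock'],o['opening'],o['gripper_force'],o['force'],o['tool_pos'])
E
```

```text
L [295.27 181.67] R [304.34 191.63] sep 22.2 y: 10.91 -11.29 red [288.01 207.89] 47.2 -14.42
 leg profile x138.5-143 [(-24.0, 134), (-23.5, 135), (-23.0, 136), (-22.5, 137), (-22.0, 138), (-21.5, 139), (-21.0, 141), (-20.5, 142), (-20.0, 142), (-19.5, 139), (-19.0, 132), (-18.5, 123), (-18.0, 113), (-17.5, 104), (-17.0, 97), (-16.5, 96), (-16.0, 98), (-15.5, 102), (-15.0, 107), (-14.5, 111), (-14.0, 113), (-13.5, 115), (-13.0, 115), (-12.5, 114), (-12.0, 113), (-11.5, 113), (-11.0, 112), (-10.5, 112)]
11.9833 0.0318785787223739 14.907466918230057 [-2.14920757  1.64405608 -0.10840593] [ 0.5068911 -0.0008399  0.1040999]
```

The measurements agree: pins about 22.0–22.2 mm apart, 14.9 N a side, and no vertical load. I'm handing in.

```bash
python3 -c "
from plant import ctrl
print(ctrl.close_job())"
```

```text
the job is handed in; nothing more can be done
None
```

The job is handed in at about 12 s of the 48 s: by camera and force readings both pins are through the eyes, and the tongs are held in the air, squeezed to the red line (pins about 22 mm apart, 14.9 N a side). My ten picture views were used up before the last squeeze steps, so the final red-line position is measured, not seen.

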